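# Rebuild the spacer stack on a seized plate-turner spindle

### The job

Put the seized number-plate turner's spindle back together for the file: thread the three bare metal spacer rings onto the upright arbor one after another, the largest first at the bottom, then the medium, then the smallest on top. Lower them gently without dropping them or forcing anything, press the stiff brass collar under them fully home so the whole stack sits tight and flat, let go, and leave everything else on the table where it is.

Things in the scene. Friction and masses are not known exactly. Their poses are not given: they have to be found in the camera images.
- stand: spindle stand, fixed to the table: square dark steel plate 100 x 100 mm, 10 mm thick, with an upright steel arbor and a brass collar on it; origin at the centre of the plate's underside, on the table, z up; its yaw is arbitrary
- arbor_top (a point): point above the plate's centre at the height of the arbor's flat top (72 mm). Arbor: 22 mm diameter, plain, 1 mm chamfer at the top. It is NOT centred: clamped in an oversized hole, its axis lies 6 to 9 mm off this point in a direction not given here; find it by touch or sight. It stays put under side loads below about 60 N
- collar_home (a point): point above the plate's centre, 24 mm over the table: height of the collar's top when home. Brass collar round the arbor: 34 mm diameter, 6 mm thick, home on a 44 mm flange whose top is at 18 mm. It starts 8 to 14 mm too high, slides stiffly (about 8 N), stays where left; the rings' weight does not move it
- ring_large: the large spacer: flat bare metal ring, outside diameter 60 mm, 12 mm thick, bore 24 mm (1 mm clearance all round the arbor), about 77 g; lies flat on the table; origin at the centre of its underside, z along its axis
- ring_medium: the medium spacer: flat bare metal ring, outside diameter 50 mm, 12 mm thick, bore 24 mm (1 mm clearance all round the arbor), about 49 g; lies flat on the table; origin at the centre of its underside, z along its axis
- ring_small: the small spacer: flat bare metal ring, outside diameter 40 mm, 12 mm thick, bore 24 mm (1 mm clearance all round the arbor), about 30 g; lies flat on the table; origin at the centre of its underside, z along its axis
- screwdriver: bystander: screwdriver, 150 mm long, lying along its x; origin at mid length, underside
- wrench: bystander: steel spanner, 150 mm long, lying along its x; origin near mid length, underside
- module: bystander: black electronics box, 50 x 95 x 24 mm (x, y, z); origin at the centre of its underside
- fob_a: bystander: black key fob, 35 x 55 x 11 mm; origin at the centre of its underside
- fob_b: bystander: black key fob, 35 x 55 x 11 mm; origin at the centre of its underside
- plug: bystander: yellow connector with a black end, 42 x 40 x 18 mm; origin at the centre of its underside
- hoop: bystander: thin black plastic hoop (not a spacer), outside diameter 84 mm, 10 mm high; origin at the centre of its underside
Not all that is in view belongs to the job. Several things have the shape of the stand; the one meant has the colours described above.

How it is judged:
By the outcome, as a careful person would: the job done as asked, in the order asked, and still so for the second after the job is handed in, with the robot touching nothing.
It also fails if it takes over 72 s, if anything falls off the work surface, if the arm or the gripper's body presses on something with over 40 N, if the wrist force passes 120 N, or if a joint passes its speed limit or range.

### The arm

A 6-joint arm with a two-finger parallel gripper is mounted at the origin on the work surface. World frame = base frame: x ahead of the robot, y to its left, z up, the work surface at z = 0. Lengths are in mm, angles in rad, forces in N, time in s.
With the tool pointing down it reaches from about 325 to 775 mm from the base axis. Payload 9.3 kg.
Tool frame: the origin (TCP) lies on the centre line of the jaws, within the pads' length; the fingertips stand 14 mm ahead of it and the grasp point (between the pads) lies 5 mm behind it; z points along the fingers, y is the line along which they close (so a half turn about z gives the same grasp; the last joint's range is limited). The gripper opens to 85 mm and grips with 20 to 120 N. Pads are 22 mm wide; open, the fingers measure 114 mm over their backs; the gripper's body (76 mm by 85 mm) begins 54 mm behind the grasp point. The pads swing forward as they close: fully open they stand 13 mm farther back than shut.
Start: joints at [-1.398, 0.259, 0.021, 1.334, 0, 1.418], TCP at [176.03, -521.066, 211.779] pointing down, gripper open.
Joint ranges: [-3.04, 3.04], [-0.91, 1.82], [-1.04, 1.36], [-1.92, 1.95], [-1.52, 1.45], [-3.14, 3.14]. Speed limits (rad/s): [2.22, 2.22, 2.79, 3.14, 3.14, 3.14].

### API

Orientations are given as a unit quaternion [x, y, z, w].
In Python, from bench import arm gives the robot as it stands.
- The arm moves only by the shell command python3 -m inch 'ROWS' [FORCE]. ROWS is text: rows parted by semicolons, each of 7 numbers parted by spaces: the turn, a rotation vector about the tool's x, y, z each as a share of pi rad, from -1 to 1, then the shift along the tool's x, y, z each as a share of 0.5 m, from -1 to 1, then the closure, from -1 (fully open) to 1 (shut). In form: rx ry rz tx ty tz grip; .... A call has exactly 5 rows; each row is the pose to reach, as a shift and turn from the pose commanded when the call began, along the tool's axes at that moment, turning the shorter way round; what a row does not reach only later rows make up. A row lasts 1/8 s, in which the tool goes at most 62.5 mm and 10.7 degrees, less where a joint would pass 70% of its speed; a pose out of reach is approached as far as the arm can. A call with a number of a shift or a turn outside -1 to 1 is refused whole. A call with a gripper value outside its range is refused whole. The fingers move at their own pace and stop on an object; FORCE is the grip in N (left out, the last holds). Time passes only in rows, so rows that repeat a pose let the fingers close, or fill a call up. It gives the time, the measured TCP pose, the force, the opening and the grip force at its end, in the units of the state.
- arm.get_state(): the state, without advancing time (a new reading comes with each control period).
- arm.camera(name): name is "scene" or "top" or "wrist"; returns the picture (420x560x3 uint8, red, green, blue); there is no depth.
- arm.get_calibration(name): a dict with "mtx" (3x3 intrinsics, pixels), "view" (4x4, takes a point from world to camera coordinates). Camera axes: x right, y down, z forward; pixel columns grow to the right and rows downward; lengths in mm; the calibration is good to about 2 mm. A picture is of the moment at which its call begins: read the wrist's pose just before it. get_calibration takes no time and is no camera call; for the wrist camera it gives the pose at the moment of the call.
- arm.close_job(): hands the job in; it is judged then, once.
The state is a dict: "clock": time; "joints": joint angles; "qvel": joint speeds; "joint_efforts": joint torques, N m; "position": TCP position; "tool_rot": TCP orientation; "ft_force": force on the tool from outside, world axes, zero at the start; "torque": the same for the moment, N m; "width": finger opening in mm; "gripper_force": force on a finger pad.
Only numpy, scipy, OpenCV 4.12 (cv2) and the standard library are available. Lean on these libraries where they do the work, as an engineer would, in place of code of your own. Each camera call takes 0.05 s, during which the arm holds its last target. There are 200 camera calls.

## Working session

There is one attempt and no reset: what is moved stays moved. The work goes in short steps, Python scripts to look and compute and a shell command to move; the robot and the scene stay as the last step left them, time stands still between calls to the robot, and variables do not carry over. Pictures are saved under pics/ and viewed, at most 10 in all, crops included, and the job is handed in when it is done.

```bash
mkdir -p pics; ls; python3 - <<'E'
from bench import arm
import cv2
s=arm.get_state(); print({k:s[k] for k in('clock','position','tool_rot','ft_force','width')})
for n in('scene','top'):
    cv2.imwrite(f'pics/{n}0.png',arm.camera(n)[:,:,::-1]); c=arm.get_calibration(n); print(n,c['mtx'],c['view'])
E
```

```text
pics
{'clock': 0.0, 'position': array([ 175.96607946, -520.76939435,  211.12041523]), 'tool_rot': array([ 9.86760594e-01,  1.62182151e-01, -2.17719091e-05, -6.92804792e-04]), 'ft_force': array([-0.17080822, -0.86056113,  0.10960816]), 'width': 85.59388216309736}
scene [[541.68530111   0.         285.73160948]
 [  0.         541.68530111 209.10160689]
 [  0.           0.           1.        ]] [[-3.25765201e-01  9.45432752e-01 -5.82633665e-03  1.36682286e+02]
 [ 7.12294023e-01  2.41371610e-01 -6.59072811e-01 -2.80432167e+02]
 [-6.21702709e-01 -2.18853051e-01 -7.52056569e-01  1.68796196e+03]
 [ 0.00000000e+00  0.00000000e+00  0.00000000e+00  1.00000000e+00]]
top [[484.85420746   0.         288.33225144]
 [  0.         484.85420746 216.08330027]
 [  0.           0.           1.        ]] [[ 1.78390253e-02 -9.99780936e-01  1.09475446e-02  6.42419012e-01]
 [-9.91489348e-01 -1.91012013e-02 -1.28778947e-01  4.66674387e+02]
 [ 1.28959847e-01 -8.55708296e-03 -9.91612895e-01  1.21988935e+03]
 [ 0.00000000e+00  0.00000000e+00  0.00000000e+00  1.00000000e+00]]
```

View pics/top0.png

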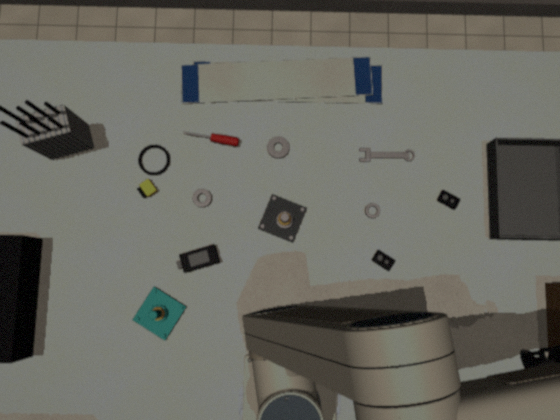

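View pics/scene0.png

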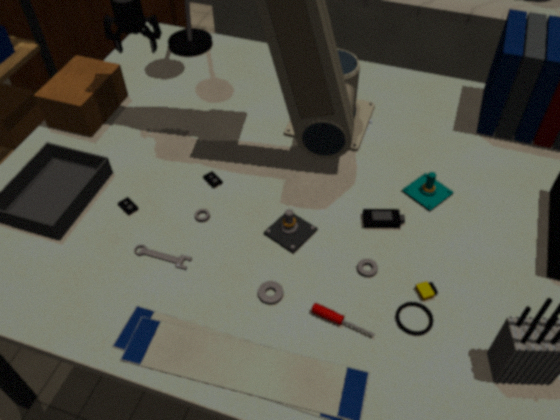

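The top view shows the large ring at about (278,147), medium at (202,198), small at (372,211) and the dark stand at (282,218). The teal stand at (160,313) is a decoy. The scene view agrees.

```bash
cat > h.py <<'E'
from bench import arm
import numpy as np, cv2
from scipy.spatial.transform import Rotation as R
def pix2w(c,uv,z):
    """pixel -> world point at height z"""
    V=c['view']; d=V[:3,:3].T@np.linalg.inv(c['mtx'])@[*uv,1.]; o=-V[:3,:3].T@V[:3,3]
    return o+d*(z-o[2])/d[2]
def w2pix(c,p):
    q=c['mtx']@(c['view']@[*p,1.])[:3]; return q[:2]/q[2]
def shift(target):
    """rows' tx ty tz from the measured pose to a world target"""
    s=arm.get_state(); return R.from_quat(s['tool_rot']).inv().apply(np.array(target)-s['position'])/500
E
python3 - <<'E'
from h import *
c=arm.get_calibration('top')
for n,uv,z in(('L',(278,147),6),('M',(202,198),6),('S',(372,211),6),('plate',(282,218),10),('arbortop',(284.5,214.5),72),('fobb',(384,260),6),('fob',(448,200),5),('module',(200,258),12)): print(n,pix2w(c,uv,z).round(0))
s=arm.get_state();w=arm.get_calibration('wrist');V=w['view']
print(w['mtx']); T=R.from_quat(s['tool_rot']).as_matrix()
o=-V[:3,:3].T@V[:3,3]; print('cam in tool',T.T@(o-s['position']),'axes rows',(V[:3,:3]@T).round(2))
E
python3 -m inch '0 0 0.06 0 0 0 -1;0 0 0.1 0 0 0 -1;0 0 0.1 0 0 0 -1;0 0 0.1 0 0 0 -1;0 0 0.1 0 0 0 -1'
python3 -c "
from h import *
s=arm.get_state();print(s['joints'],s['tool_rot'])"
```

```text
L [656.  40.   6.]
M [513. 237.   6.]
S [ 487. -211.    6.]
plate [464.  26.  10.]
arbortop [465.  19.  72.]
fobb [ 359. -242.    6.]
fob [ 521. -413.    5.]
module [355. 235.  12.]
[[337.4290077    0.         286.73475354]
 [  0.         337.4290077  209.99734309]
 [  0.           0.           1.        ]]
cam in tool [ 8.65050596e+01  1.41086482e-01 -1.60783430e+02] axes rows [[-0.    1.   -0.  ]
 [-0.94 -0.   -0.33]
 [-0.33  0.    0.94]]
clock: 0.72
position: [176.0, -521.0, 211.7]
tool_rot: [1.0, 0.007, -0.0, -0.0]
ft_force: [-0.4, -0.1, 0.0]
width: 85.2
gripper_force: 0.0
[-1.39758202e+00  2.58693999e-01  2.14609088e-02  1.33371216e+00
 -1.26680116e-05  1.73077511e+00] [ 9.99978100e-01  6.61771507e-03 -1.85940094e-05 -7.23800613e-05]
```

```bash
python3 -m inch '0 0 -0.06 0.07 -0.1 0 -1;0 0 -0.12 0.14 -0.2 0 -1;0 0 -0.18 0.21 -0.3 0 -1;0 0 -0.24 0.28 -0.4 0 -1;0 0 -0.3 0.35 -0.5 0 -1'
python3 -c "
from h import *
s=arm.get_state();print(s['joints'],shift([480,80,212]),R.from_quat(s['tool_rot']).as_euler('ZYX',True))"
```

```text
clock: 1.35
position: [348.9, -267.4, 212.0]
tool_rot: [0.888, 0.46, 0.0, 0.0]
ft_force: [0.8, -0.5, 0.5]
width: 85.4
gripper_force: 0.0
[-8.45386865e-01  6.92452712e-02 -2.13227741e-01  1.28755174e+00
  7.54171388e-05  1.34012580e+00] [ 7.18874351e-01 -1.86465667e-01 -2.02709401e-04] [5.47793475e+01 5.90062255e-03 1.79955975e+02]
```

```bash
python3 -m inch '0 0 -0.05 0.12 -0.03 0 -1;0 0 -0.1 0.24 -0.06 0 -1;0 0 -0.15 0.36 -0.09 0 -1;0 0 -0.1957 0.48 -0.12 0 -1;0 0 -0.1957 0.6 -0.155 0 -1'
python3 -m inch '0 0 0 0.07 0.02 0 -1;0 0 0 0.09 0.035 0 -1;0 0 0 0.09 0.035 0 -1;0 0 0 0.09 0.035 0 -1;0 0 0 0.09 0.035 0 -1'
python3 -c "
from h import *
s=arm.get_state();print(s['joints'],R.from_quat(s['tool_rot']).as_euler('ZYX',True))
cv2.imwrite('pics/w1.png',arm.camera('wrist')[:,:,::-1])"
```

```text
clock: 1.98
position: [460.3, 22.0, 212.0]
tool_rot: [0.708, 0.706, 0.0, 0.0]
ft_force: [0.6, -1.5, -0.8]
width: 85.5
gripper_force: 0.0
clock: 2.6
position: [477.5, 63.7, 211.9]
tool_rot: [0.71, 0.704, -0.0, 0.0]
ft_force: [-0.4, 0.1, -0.5]
width: 85.4
gripper_force: 0.0
[-4.16269859e-02  1.41954087e-01 -1.29391258e-01  1.29937404e+00
 -1.32129381e-04  1.53764351e+00] [8.95144655e+01 7.71242297e-03 1.79995845e+02]
```

View pics/w1.png

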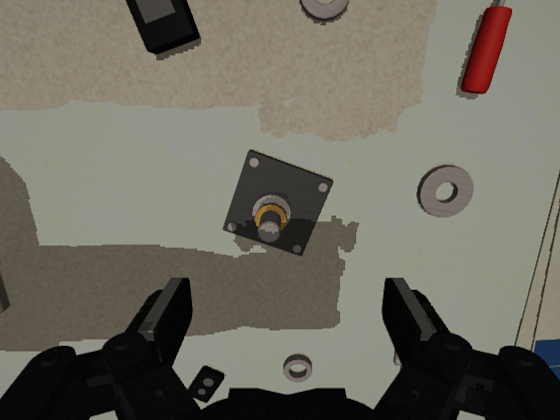

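Wrist view: large ring centre about (445,190), arbor top about (268,232), plate screws at (254,162), (323,187), (297,248), (232,227), small ring (297,367), medium partly visible at (324,3).

```bash
python3 -c "
from h import *
c=arm.get_calibration('wrist')
for n,uv,z in(('L',(445,190),9),('plate',(276.5,206),10),('arbor',(268,233),72),('S',(297.5,367.5),9)): print(n,pix2w(c,uv,z).round(1))
L=pix2w(c,(445,190),9); print(shift([L[0],L[1],80]))
"
```

```text
L [655.2  44.4   9. ]
plate [466.6  27.4  10. ]
arbor [460.1  20.8  72. ]
S [ 490.9 -205.5    9. ]
[-0.03576159  0.35574407  0.26389009]
```

```bash
python3 -m inch '0 0 0 -0.01 0.1 0.06 -1;0 0 0 -0.02 0.2 0.12 -1;0 0 0 -0.036 0.3 0.2 -1;0 0 0 -0.036 0.356 0.264 -1;0 0 0 -0.036 0.356 0.264 -1'
python3 -m inch '0 0 -0.0027 0 0 0 -1;0 0 -0.0027 0 0 0 -1;0 0 -0.0027 0 0 0 -1;0 0 -0.0027 0 0 0 -1;0 0 -0.0027 0 0 0 -1'
python3 -c "
from h import *
s=arm.get_state();print(s['position'],R.from_quat(s['tool_rot']).as_euler('ZYX',True))
c=arm.get_calibration('wrist');print(w2pix(c,[655,44,12]))
cv2.imwrite('pics/w2.png',arm.camera('wrist')[:,:,::-1])"
```

```text
clock: 3.28
position: [655.2, 44.6, 76.0]
tool_rot: [0.71, 0.704, -0.002, -0.002]
ft_force: [-0.8, -0.8, 0.9]
width: 85.4
gripper_force: 0.0
clock: 3.9
position: [655.5, 45.7, 80.2]
tool_rot: [0.706, 0.708, 0.0, 0.0]
ft_force: [0.9, 0.1, 0.7]
width: 85.9
gripper_force: 0.0
[655.45375571  45.68961442  80.17109079] [9.00993307e+01 1.65931361e-03 1.79972138e+02]
[284.44728339 219.18825496]
```

View pics/w2.png

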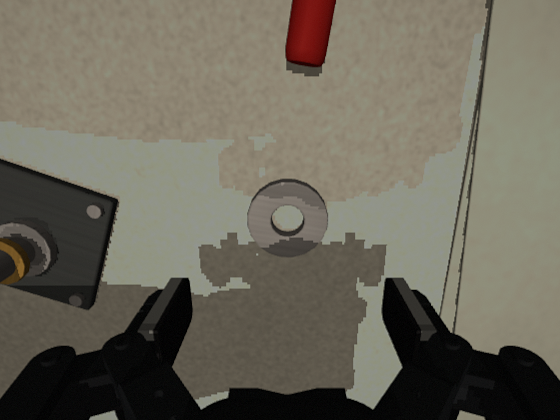

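Large ring top centre is at about (287.5,217) and the jaws are well clear. I'll set the opening near 64 mm and check the fingertip height from the picture.

```bash
python3 -m inch '0 0 0 0 0.0035 0 -0.5;0 0 0 0 0.0035 0.02 -0.5;0 0 0 0 0.0035 0.05 -0.5;0 0 0 0 0.0035 0.05 -0.5;0 0 0 0 0.0035 0.05 -0.5' 40
python3 -c "
from h import *
s=arm.get_state();print(s['position'],s['width']);T=R.from_quat(s['tool_rot']).as_matrix()
c=arm.get_calibration('wrist')
for z in(-10,0,8,14): print(z,[w2pix(c,s['position']+T@[x,y*s['width']/2,z]).round(0) for y in(-1,1) for x in(-11,11)])
im=arm.camera('wrist')[150:400,100:480,::-1];cv2.imwrite('pics/w3.png',cv2.resize(im,None,fx=2,fy=2))"
```

```text
clock: 4.58
position: [657.2, 45.6, 54.5]
tool_rot: [0.707, 0.708, -0.0, -0.0]
ft_force: [-0.3, -0.4, -0.0]
width: 64.0
gripper_force: 0.0
[657.19797533  45.59401745  54.54448525] 64.02551863269885
-10 [array([222., 290.]), array([219., 251.]), array([346., 290.]), array([349., 252.])]
0 [array([226., 280.]), array([223., 243.]), array([343., 280.]), array([346., 243.])]
8 [array([228., 272.]), array([226., 237.]), array([341., 272.]), array([343., 237.])]
14 [array([230., 267.]), array([228., 232.]), array([340., 267.]), array([342., 232.])]
```

View pics/w3.png

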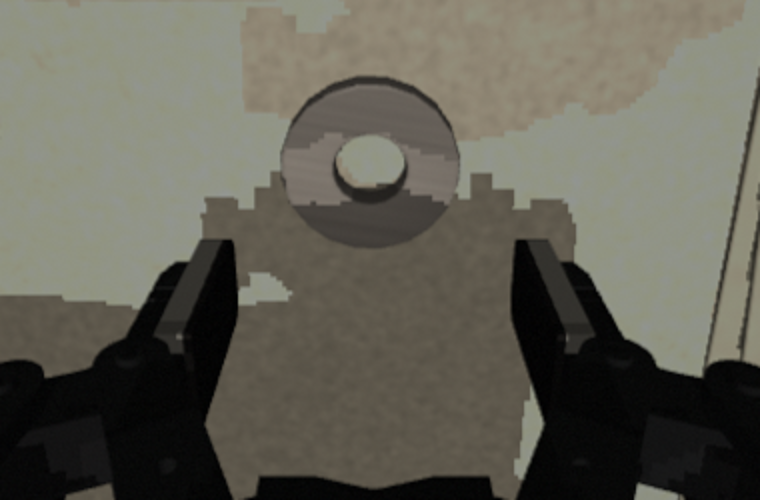

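```bash
python3 -m inch '0 0 0 0 0 0.02 -0.5;0 0 0 0 0 0.04 -0.5;0 0 0 0 0 0.06 -0.5;0 0 0 0 0 0.07 -0.5;0 0 0 0 0 0.071 -0.5' 20
python3 -m inch '0 0 0 0 0 0 -0.3;0 0 0 0 0 0 -0.3;0 0 0 0 0 0 -0.3;0 0 0 0 0 0 -0.3;0 0 0 0 0 0 -0.3' 20
python3 -c "
from h import *
im=arm.camera('wrist')[150:400,100:480,::-1];cv2.imwrite('pics/w4.png',cv2.resize(im,None,fx=2,fy=2))"
```

```text
clock: 5.25
position: [657.0, 45.6, 18.7]
tool_rot: [0.707, 0.708, -0.0, -0.0]
ft_force: [0.7, -0.2, 0.2]
width: 63.9
gripper_force: 0.0
clock: 5.88
position: [657.3, 45.6, 19.3]
tool_rot: [0.707, 0.708, 0.0, 0.0]
ft_force: [0.4, 0.6, -0.6]
width: 55.6
gripper_force: 0.0
```

View pics/w4.png

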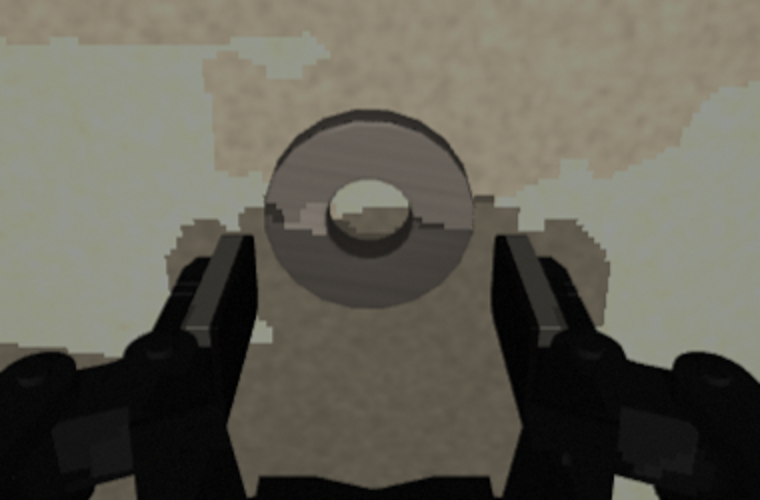

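The fingertips look well above the ring (tip gap 120 px for 55.6 mm against ring 103 px for 60 mm). I'll open slightly and descend by touch.

```bash
python3 -m inch '0 0 0 0 0 0 -0.52;0 0 0 0 0 0 -0.52;0 0 0 0 0 0.004 -0.52;0 0 0 0 0 0.008 -0.52;0 0 0 0 0 0.01 -0.52' 20
python3 -m inch '0 0 0 0 0 0.002 -0.52;0 0 0 0 0 0.004 -0.52;0 0 0 0 0 0.006 -0.52;0 0 0 0 0 0.008 -0.52;0 0 0 0 0 0.008 -0.52' 20
python3 -c "
from h import *
s=arm.get_state();T=R.from_quat(s['tool_rot']).as_matrix();c=arm.get_calibration('wrist');print(s['joint_efforts'].round(1))
im=arm.camera('top')[100:180,240:320,::-1];im2=arm.camera('scene')[200:380,180:360,::-1];im=cv2.resize(im,(600,600),interpolation=2)
im2=cv2.resize(im2,(600,600),interpolation=2);cv2.imwrite('pics/v5.png',im2)"
```

```text
clock: 6.55
position: [657.1, 45.6, 14.0]
tool_rot: [0.707, 0.708, -0.0, -0.0]
ft_force: [-0.4, -0.2, 0.6]
width: 64.6
gripper_force: 0.0
clock: 7.18
position: [657.2, 45.6, 10.2]
tool_rot: [0.707, 0.708, -0.0, -0.0]
ft_force: [0.0, -0.7, 0.0]
width: 64.9
gripper_force: 0.0
[ -0.  -73.5  30.3  -0.   -0.    0. ]
```

View pics/v5.png

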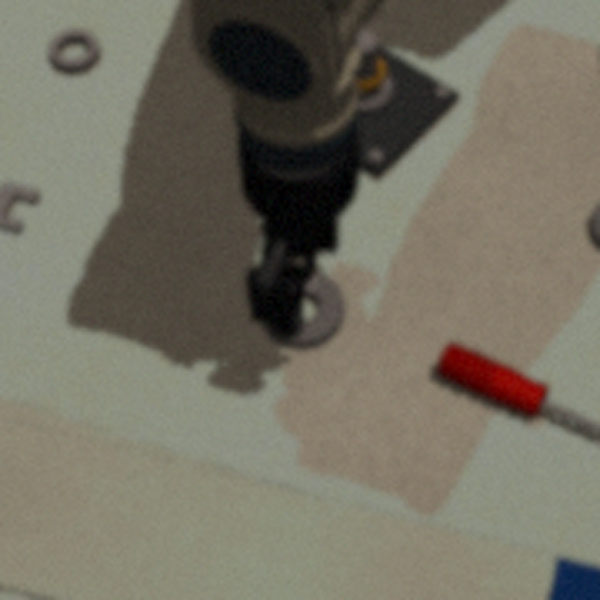

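```bash
python3 -c "
from h import *
c=arm.get_calibration('scene')
f=lambda p:((w2pix(c,p)-[180,200])/.3).round(0)
print('ring',f([657,45.6,12]))
for z in(0,10,20,30,40):print(z,[f([x,y,z]) for x in(690,703) for y in(34.6,56.6)])
"
```

```text
ring [303. 303.]
0 [array([273., 347.]), array([302., 356.]), array([266., 362.]), array([296., 371.])]
10 [array([272., 339.]), array([302., 348.]), array([265., 355.]), array([295., 364.])]
20 [array([271., 332.]), array([302., 340.]), array([265., 347.]), array([295., 356.])]
30 [array([271., 324.]), array([301., 333.]), array([264., 339.]), array([295., 348.])]
40 [array([270., 316.]), array([301., 325.]), array([263., 331.]), array([294., 341.])]
```

The scene crop puts the near fingertip at about (295,340), roughly 38 mm above the table. So the tips sit some 28 mm behind the reported TCP, and I'll keep descending by touch with force checks.

```bash
python3 -m inch '0 0 0 0 0 0.004 -0.52;0 0 0 0 0 0.008 -0.52;0 0 0 0 0 0.012 -0.52;0 0 0 0 0 0.016 -0.52;0 0 0 0 0 0.018 -0.52' 20
python3 -m inch '0 0 0 0 0 0 -0.3;0 0 0 0 0 0 -0.3;0 0 0 0 0 0 -0.3;0 0 0 0 0 0 -0.3;0 0 0 0 0 0 -0.3' 20
```

```text
clock: 7.9
position: [657.2, 45.6, 1.1]
tool_rot: [0.707, 0.708, -0.0, -0.0]
ft_force: [0.2, 0.8, -0.5]
width: 64.9
gripper_force: 0.0
clock: 8.52
position: [657.3, 45.6, 1.3]
tool_rot: [0.707, 0.708, 0.0, 0.0]
ft_force: [-0.2, -0.2, 0.7]
width: 55.9
gripper_force: 0.0
```

```bash
python3 -m inch '0 0 0 0 0 0 -0.52;0 0 0 0 0 0.004 -0.52;0 0 0 0 0 0.008 -0.52;0 0 0 0 0 0.012 -0.52;0 0 0 0 0 0.016 -0.52' 20
python3 -m inch '0 0 0 0 0 0.002 -0.52;0 0 0 0 0 0.006 -0.52;0 0 0 0 0 0.01 -0.52;0 0 0 0 0 0.012 -0.52;0 0 0 0 0 0.012 -0.52' 20
python3 -m inch '0 0 0 0 0 0 -0.3;0 0 0 0 0 0 -0.3;0 0 0 0 0 0 -0.3;0 0 0 0 0 0 -0.3;0 0 0 0 0 0 -0.3' 20
```

```text
clock: 9.15
position: [657.2, 45.6, -6.9]
tool_rot: [0.707, 0.708, -0.0, -0.0]
ft_force: [-0.5, -0.4, 0.2]
width: 64.8
gripper_force: 0.0
clock: 9.78
position: [657.2, 45.6, -12.8]
tool_rot: [0.707, 0.708, -0.0, -0.0]
ft_force: [0.1, -0.2, 0.1]
width: 64.8
gripper_force: 0.0
clock: 10.4
position: [658.3, 45.7, -11.6]
tool_rot: [0.707, 0.708, 0.001, 0.001]
ft_force: [1.1, 0.5, 6.4]
width: 55.7
gripper_force: 3.0
```

```bash
python3 -m inch '0 0 0 0 0 0 -0.54;0 0 0 0 0 0 -0.54;0 0 0 0 0 0 -0.54;0 0 0 0 0 0.004 -0.54;0 0 0 0 0 0.008 -0.54' 20
python3 -m inch '0 0 0 0 0 0.003 -0.54;0 0 0 0 0 0.006 -0.54;0 0 0 0 0 0.009 -0.54;0 0 0 0 0 0.01 -0.54;0 0 0 0 0 0.01 -0.54' 20
python3 -m inch '0 0 0 0 0 0 -0.3;0 0 0 0 0 0 -0.3;0 0 0 0 0 0 -0.3;0 0 0 0 0 0 -0.3;0 0 0 0 0 0 -0.3' 30
```

```text
clock: 11.02
position: [657.2, 45.6, -17.0]
tool_rot: [0.707, 0.708, -0.0, -0.0]
ft_force: [0.4, -0.8, 0.9]
width: 66.0
gripper_force: 0.0
clock: 11.65
position: [657.3, 45.6, -21.7]
tool_rot: [0.707, 0.708, 0.0, 0.0]
ft_force: [0.7, -0.3, 0.0]
width: 65.5
gripper_force: 0.0
clock: 12.28
position: [657.4, 45.6, -21.1]
tool_rot: [0.707, 0.708, 0.0, 0.0]
ft_force: [-1.7, -0.4, 5.5]
width: 58.0
gripper_force: 32.0
```

```bash
python3 -m inch '0 0 0 0 0 -0.004 -0.3;0 0 0 0 0 -0.01 -0.3;0 0 0 0 0 -0.03 -0.3;0 0 0 0 0 -0.06 -0.3;0 0 0 0 0 -0.08 -0.3' 40
python3 -c "
from h import *
im=arm.camera('wrist')[150:400,100:480,::-1];im=cv2.resize(im,None,fx=2,fy=2);cv2.imwrite('pics/w6.png',im)"
```

```text
clock: 12.9
position: [657.8, 45.6, 19.9]
tool_rot: [0.707, 0.708, 0.0, 0.001]
ft_force: [0.6, -0.5, -0.5]
width: 57.8
gripper_force: 42.8
```

View pics/w6.png

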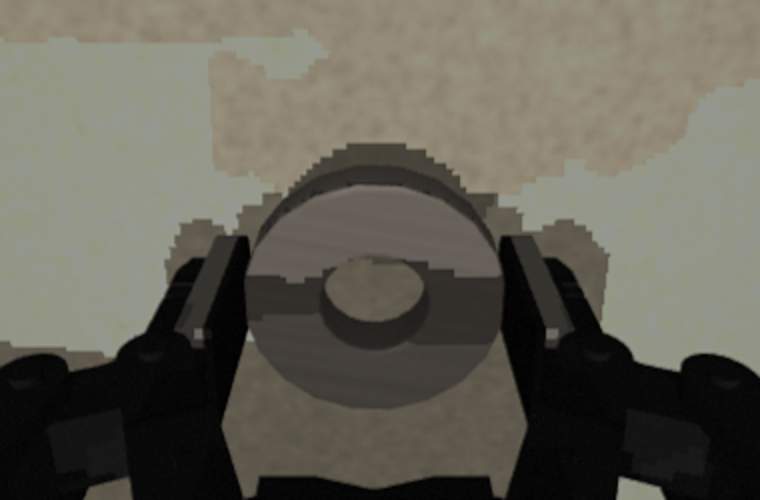

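The large ring is held level and centred, its top face spanning u 246–503 and v 184–408 in the crop. I'll fit its position in the tool frame and get the shift to a viewing spot beside the arbor.

```bash
cat >> h.py <<'E'
from scipy.optimize import least_squares
def fitcircle(ext,r,guess,free=3):
    """ext=(umin,umax,vmin,vmax) pixels of a level circle of radius r -> centre in tool frame"""
    s=arm.get_state();T=R.from_quat(s['tool_rot']).as_matrix();c=arm.get_calibration('wrist')
    a=np.linspace(0,2*np.pi,180)
    def f(p):
        p=np.r_[p,guess[len(p):]]
        q=np.array([w2pix(c,s['position']+T@(p+[r*np.cos(t),r*np.sin(t),0])) for t in a])
        return np.r_[q[:,0].min(),q[:,0].max(),q[:,1].min(),q[:,1].max()]-ext
    o=least_squares(f,guess[:free]); return np.r_[o.x,guess[free:]],o.fun,s['position']+T@np.r_[o.x,guess[free:]]
E
python3 -c "
from h import *
e=np.array([246/2+100,503/2+100,184/2+150,408/2+150])
print(fitcircle(e,30,np.array([0,0,-33.])));print(fitcircle(e,30,np.array([0,0,-33.]),2))
print(shift([460,-30,69]))
"
```

```text
(array([ -6.44832409,   1.52834104, -26.88247436]), array([-0.48243006,  0.48216052,  0.52968894, -0.60105921]), array([659.79107046,  39.17278867,  47.92274344]))
(array([ -2.72445175,   1.52530034, -33.        ]), array([-3.52596645,  3.52028785, -1.45791135,  2.52328744]), array([659.76313376,  42.89765627,  54.03960009]))
[-0.1505783  -0.39662692 -0.0971143 ]
```

```bash
python3 -m inch '0 0 0 0 0 -0.05 -0.3;0 0 0 -0.02 -0.05 -0.097 -0.3;0 0 0 -0.06 -0.14 -0.097 -0.3;0 0 0 -0.1 -0.23 -0.097 -0.3;0 0 0 -0.14 -0.31 -0.097 -0.3' 40
python3 -m inch '0 0 0 -0.01 -0.06 0 -0.3;0 0 0 -0.01 -0.087 0 -0.3;0 0 0 -0.01 -0.087 0 -0.3;0 0 0 -0.01 -0.087 0 -0.3;0 0 0 -0.01 -0.087 0 -0.3' 40
python3 -c "
from h import *
c=arm.get_calibration('wrist');print(w2pix(c,[460,21,72]),arm.get_state()['position'])
im=arm.camera('wrist')[100:390,100:480,::-1];im=cv2.resize(im,None,fx=2,fy=2,interpolation=cv2.INTER_CUBIC);cv2.imwrite('pics/w7.png',im)"
```

```text
clock: 13.58
position: [500.8, -25.0, 67.1]
tool_rot: [0.706, 0.708, 0.0, 0.0]
ft_force: [0.3, 0.2, 0.2]
width: 57.3
gripper_force: 43.1
clock: 14.2
position: [459.8, -29.6, 66.6]
tool_rot: [0.706, 0.708, 0.0, 0.0]
ft_force: [0.1, -0.5, -0.9]
width: 57.9
gripper_force: 43.1
[284.76296868 170.71630706] [459.76945893 -29.5790815   66.6459431 ]
```

View pics/w7.png

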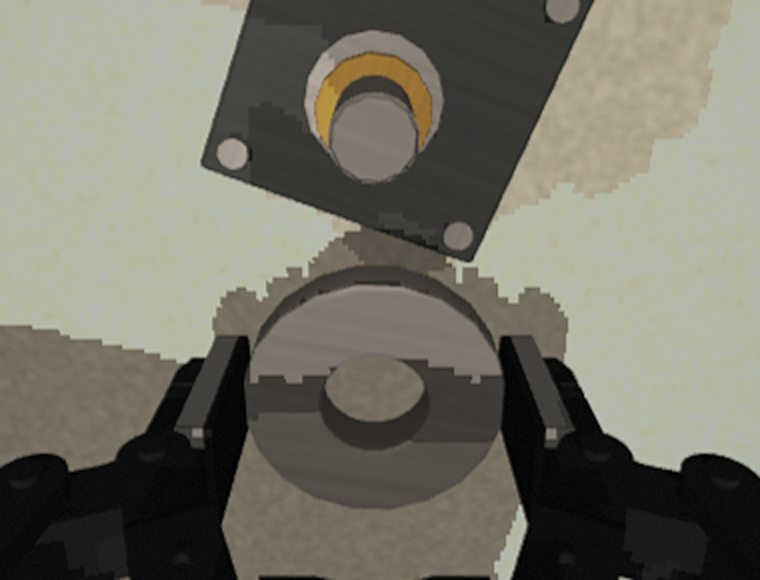

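Arbor top disc spans u 330–417, v 92–182 in the crop; the held ring's top spans u 246–503, v 286–508. The arbor and ring columns already coincide.

```bash
python3 -c "
from h import *
r=np.array([246/2+100,503/2+100,286/2+100,508/2+100]);a=np.array([330/2+100,417/2+100,92/2+100,182/2+100])
for n,e,rad,z in(('ring',r,30,-33.4),('arb',a,11,-5)):
    for k in(3,2):
        o=fitcircle(e,rad,np.array([0,0,z]),k);print(n,k,o[0].round(2),o[1].round(1),o[2].round(1))
"
```

```text
ring 3 [ -6.96   1.54 -26.45] [-0.3  0.3  0.3 -0.3] [461.1 -36.5  93. ]
ring 2 [ -2.72   1.54 -33.4 ] [-3.7  3.7 -2.   3.2] [461.1 -32.3 100. ]
arb 3 [49.56  1.27  3.1 ] [-0.5  0.5  0.5 -0.6] [460.7  20.   63.5]
arb 2 [51.27  1.28 -5.  ] [-1.7  1.7 -0.5  0.6] [460.7  21.7  71.6]
```

```bash
python3 -m inch '0 0 0 0.03 0 0 -0.3;0 0 0 0.06 -0.0005 0 -0.3;0 0 0 0.09 -0.0005 0 -0.3;0 0 0 0.1106 -0.0005 0.01 -0.3;0 0 0 0.1106 -0.0005 0.02 -0.3' 40
python3 -m inch '0 0 0 0 0 0 -0.3;0 0 0 0 0 0 -0.3;0 0 0 0 0 0 -0.3;0 0 0 0 0 0 -0.3;0 0 0 0 0 0 -0.3' 40
python3 -c "
from h import *
print(arm.get_state()['position'])
im=arm.camera('wrist');np.save('w8.npy',im);g=im.astype(int)
for v in range(270,330,2): print(v,' '.join('%3d%s'%(g[v,u].sum()//3,'o' if g[v,u,0]-g[v,u,2]>40 else ' ') for u in range(255,323,3)))"
```

```text
clock: 14.88
position: [458.4, 26.5, 56.4]
tool_rot: [0.706, 0.708, -0.0, -0.0]
ft_force: [1.1, 0.3, -1.4]
width: 57.7
gripper_force: 43.1
clock: 15.5
position: [458.6, 25.5, 56.9]
tool_rot: [0.707, 0.708, 0.0, 0.0]
ft_force: [0.1, 0.8, -0.6]
width: 57.7
gripper_force: 43.1
[458.59220706  25.47923644  56.85105743]
270 110  111  111  112  111  111  110  111  111  110  111  109  110  110  112  112  113  113  112  112  112  112  111 
272 106  107  108  109  111  112  112  111  111  111  110  111  110  110  110  110  111  112  112  113  113  113  114 
274 107  105  106  105  105  106  108  110  110  111  112  111  111  111  111  111  111  111  111  110  110  111  111 
276 109  109  109  108  107  107  105  105  105  105  105  107  109  111  114  111  110  111  110  110  111  110  111 
278 111  110  111  110  110  109  108  106   99   75   73   72   71   57   45  108  110  112  111  112  111  111  110 
280 109  109  110  111  111  112  101   85   80   54   54   54   54   55   51   84  106  109  111  112  113  114  115 
282 108  108  107  108   67   54   76   79   80   81   80   62   57   
[... 2084 characters left out ...]
   74   72   62   42   42   42   41   40   42   42   42   42   40   40   41   50   55   55   57   56   55 
320  73   72   73   73   73   61   44   43   42   43   42   43   42   42   41   42   67   81   65   66   66   56   56 
322  74   73   74   73   73   73   64   47   44   43   44   44   42   44   45   74   79   74   74   74   74   52   53 
324  75   76   75   76   74   74   73   76   68   52   51   51   54   69   82   79   74   73   74   73   73   75   74 
326  75   74   75   76   75   75   74   76   76   78   81   81   81   79   76   73   73   73   73   74   75   74   74 
328  73   72   74   75   74   75   75   76   75   76   77   76   75   75   74   73   74   73   73   72   74   73   72
```

```bash
python3 -c "
from h import *
s=arm.get_state();c=arm.get_calibration('wrist');P=s['position']
print(w2pix(c,[460.7,9,63.5]),w2pix(c,[460.7,10.7,71.6]))
for off in(-7.5,0):   # height bias of camera model
    zr=P[2]+21.5+off
    for zt in (-1,0,1):
        r=pix2w(c,(288,310.5),zr+zt)[1]+12; a=pix2w(c,(288,297),71+off)[1]+11; rt=pix2w(c,(288,276.5),zr+12+zt)[1]-12; rb=pix2w(c,(288,325),zr+12+zt)[1]+12
        print(off,zt,'ring far-bottom',r,'ring top near/far',rt,rb,'arb',a)
g=np.load('w8.npy').astype(int)
for v in range(262,332): print(v,g[v,[278,283,288,293,298]].sum(1)//3) if v in range(270,282) or v in range(294,300) or v in range(307,313) or v>320 else 0
"
```

```text
[288.29670845 295.45435566] [288.3536611  301.66383267]
-7.5 -1 ring far-bottom 16.14210545026542 ring top near/far 19.204798644132154 16.516001983225934 arb 19.04477915758868
-7.5 0 ring far-bottom 16.864305520284844 ring top near/far 19.79149700640758 17.299282214046798 arb 19.04477915758868
-7.5 1 ring far-bottom 17.586505590304284 ring top near/far 20.37819536868301 18.082562444867662 arb 19.04477915758868
0 -1 ring far-bottom 21.558605975411155 ring top near/far 23.605036361197847 22.390603714382365 arb 24.04835484053423
0 0 ring far-bottom 22.280806045430595 ring top near/far 24.191734723473274 23.173883945203215 arb 24.04835484053423
0 1 ring far-bottom 23.00300611545002 ring top near/far 24.778433085748702 23.957164176024094 arb 24.04835484053423
270 [111 111 109 109 112]
271 [111 111 111 109 110]
272 [111 110 111 111 110]
273 [112 112 110 110 110]
274 [110 111 111 110 111]
275 [107 110 111 112 111]
276 [105 105 107 109 113]
277 [103  90  97 105 108]
278 [104  67  72  84  98]
279 [93 53 52 59 89]
280 [80 55 54 55 71]
281 [80 69 58 56 55]
294 [56 78 75 76 78]
295 [57 67 74 75 66]
296 [52 55 73 76 52]
297 [79 56 74 77 65]
298 [104  56  64  65  93]
299 [106  83  59  71 107]
307 [103  98 103 102 102]
308 [104 100 103 102  79]
309 [ 78 105 104  88  41]
310 [35 83 82 57 39]
311 [40 42 44 38 39]
312 [42 41 39 39 41]
321 [44 43 43 42 43]
322 [46 45 44 44 54]
323 [53 45 45 45 77]
324 [69 51 51 66 84]
325 [76 70 72 82 77]
326 [75 79 81 80 74]
327 [75 76 78 77 73]
328 [74 76 76 74 75]
329 [75 76 76 75 75]
330 [73 76 76 75 74]
331 [74 74 76 75 76]
```

Through the bore the arbor's far edge shows at (288,298) and the bore centre is near u 286.8. The misalignment is about 0.7 mm in x and 0.5 mm in y, so I correct that and lower slowly, watching the force.

```bash
python3 -m inch '0 0 0 0.001 0.0014 0.003 -0.3;0 0 0 0.001 0.0014 0.006 -0.3;0 0 0 0.001 0.0014 0.008 -0.3;0 0 0 0.001 0.0014 0.01 -0.3;0 0 0 0.001 0.0014 0.012 -0.3' 40
python3 -m inch '0 0 0 0 0 0.002 -0.3;0 0 0 0 0 0.004 -0.3;0 0 0 0 0 0.006 -0.3;0 0 0 0 0 0.008 -0.3;0 0 0 0 0 0.01 -0.3' 40
python3 -c "
from h import *
print(arm.get_state()['ft_force'],arm.get_state()['position'],arm.get_state()['torque'])"
```

```text
clock: 16.18
position: [459.3, 26.1, 50.7]
tool_rot: [0.707, 0.708, 0.0, 0.0]
ft_force: [0.5, 0.1, -0.5]
width: 57.8
gripper_force: 43.1
clock: 16.8
position: [459.3, 26.1, 45.8]
tool_rot: [0.707, 0.708, 0.0, 0.0]
ft_force: [0.5, -0.2, 0.1]
width: 57.6
gripper_force: 43.1
[ 0.50725156 -0.23106451  0.06559196] [459.29955284  26.05275577  45.75728595] [-0.14506339 -0.04246402 -0.05771015]
```

```bash
python3 -m inch '0 0 0 0 0 0.004 -0.3;0 0 0 0 0 0.008 -0.3;0 0 0 0 0 0.012 -0.3;0 0 0 0 0 0.016 -0.3;0 0 0 0 0 0.02 -0.3' 40
python3 -m inch '0 0 0 0 0 0.006 -0.3;0 0 0 0 0 0.012 -0.3;0 0 0 0 0 0.018 -0.3;0 0 0 0 0 0.024 -0.3;0 0 0 0 0 0.028 -0.3' 40

```

```text
clock: 17.42
position: [459.3, 26.1, 35.7]
tool_rot: [0.707, 0.708, 0.0, 0.0]
ft_force: [0.7, -1.5, 0.4]
width: 57.4
gripper_force: 43.1
clock: 18.05
position: [459.3, 26.0, 21.6]
tool_rot: [0.707, 0.708, -0.0, 0.0]
ft_force: [0.4, -1.4, 1.6]
width: 57.6
gripper_force: 43.2
```

```bash
python3 -m inch '0 0 0 -0.0005 0 0.002 -0.3;0 0 0 -0.0005 0 0.004 -0.3;0 0 0 -0.0005 0 0.006 -0.3;0 0 0 -0.0005 0 0.008 -0.3;0 0 0 -0.0005 0 0.01 -0.3' 60
python3 -m inch '0 0 0 0 0 0.002 -0.3;0 0 0 0 0 0.004 -0.3;0 0 0 0 0 0.006 -0.3;0 0 0 0 0 0.008 -0.3;0 0 0 0 0 0.01 -0.3' 60

```

```text
clock: 18.68
position: [459.2, 25.9, 16.7]
tool_rot: [0.707, 0.708, 0.0, -0.0]
ft_force: [0.4, -0.8, -0.7]
width: 57.2
gripper_force: 63.6
clock: 19.3
position: [459.2, 25.9, 12.2]
tool_rot: [0.706, 0.708, 0.0, 0.0]
ft_force: [-2.2, -1.2, 8.3]
width: 56.7
gripper_force: 64.4
```

```bash
python3 -m inch '0 0 0 0 0 0.002 -0.3;0 0 0 0 0 0.004 -0.3;0 0 0 0 0 0.006 -0.3;0 0 0 0 0 0.008 -0.3;0 0 0 0 0 0.01 -0.3' 60
python3 -m inch '0 0 0 0 0 0.002 -0.3;0 0 0 0 0 0.004 -0.3;0 0 0 0 0 0.005 -0.3;0 0 0 0 0 0.006 -0.3;0 0 0 0 0 0.006 -0.3' 60

```

```text
clock: 19.92
position: [459.3, 25.9, 7.2]
tool_rot: [0.707, 0.708, 0.0, 0.0]
ft_force: [-1.3, 0.1, 8.0]
width: 56.9
gripper_force: 64.4
clock: 20.55
position: [459.3, 25.9, 4.2]
tool_rot: [0.707, 0.708, 0.0, 0.0]
ft_force: [-1.4, -0.6, 6.8]
width: 56.6
gripper_force: 64.3
```

```bash
python3 -m inch '0 0 0 0 0 0.001 -0.3;0 0 0 0 0 0.002 -0.3;0 0 0 0 0 0.003 -0.3;0 0 0 0 0 0.004 -0.3;0 0 0 0 0 0.004 -0.3' 60
python3 -m inch '0 0 0 0 0 0.001 -0.3;0 0 0 0 0 0.001 -0.3;0 0 0 0 0 0.002 -0.3;0 0 0 0 0 0.002 -0.3;0 0 0 0 0 0.002 -0.3' 60

```

```text
clock: 21.18
position: [459.4, 25.9, 2.8]
tool_rot: [0.706, 0.708, 0.0, 0.0]
ft_force: [-4.7, -0.1, 17.2]
width: 56.8
gripper_force: 65.4
clock: 21.8
position: [459.5, 25.9, 2.6]
tool_rot: [0.706, 0.708, 0.001, 0.001]
ft_force: [-7.4, 0.7, 29.3]
width: 56.9
gripper_force: 66.7
```

Force rises at TCP z about 2.7, which puts the ring underside at 24 mm: the collar is home. I'll relieve the load, release, rise and go to the medium ring.

```bash
python3 -m inch '0 0 0 0 0 -0.003 -0.3;0 0 0 0 0 -0.004 -0.3;0 0 0 0 0 -0.004 -0.5;0 0 0 0 0 -0.004 -0.7;0 0 0 0 0 -0.004 -0.7' 40
python3 -m inch '0 0 0 0 0 -0.01 -0.7;0 0 0 0 0 -0.04 -0.8;0 0 0 0 0 -0.08 -0.8;0 0 0 0 0 -0.12 -0.8;0 0 0 0.03 0 -0.15 -0.8' 40
python3 -m inch '0 0 0 0.09 0.03 0 -1;0 0 0 0.18 0.06 0 -1;0 0 0 0.28 0.09 0 -1;0 0 0 0.37 0.11 0 -1;0 0 0 0.4 0.11 0 -1' 40
python3 -m inch '0 0 0 0 0 0 -1;0 0 0 0 0 0 -1;0 0 0 0 0 0 -1;0 0 0 0 0 0 -1;0 0 0 0 0 0 -1' 40
cat >> h.py <<'E'
def findring(im,xy,r):
    """Hough circles near the expected pixel of a ring's top (z=12), outer radius r -> world"""
    c=arm.get_calibration('wrist'); p=w2pix(c,[*xy,12]); px=abs(w2pix(c,[xy[0]+r,xy[1],12])-p)[0]; b=px*12/r
    g=cv2.medianBlur(cv2.cvtColor(im,cv2.COLOR_RGB2GRAY),3); print('expect',p.round(0),px.round(1),b.round(1))
    for q in(px,b):
        h=cv2.HoughCircles(g,cv2.HOUGH_GRADIENT_ALT,1,5,param1=120,param2=0.3,minRadius=int(q*.85),maxRadius=int(q*1.12))
        for k in ([] if h is None else h[0]):
            if np.hypot(*(k[:2]-p))<70: print(k.round(1),pix2w(c,k[:2],12).round(1))
E
python3 -c "
from h import *
print(arm.get_state()['position'],arm.get_state()['joints']);im=arm.camera('wrist');np.save('w9.npy',im);cv2.imwrite('pics/w9.png',im[100:,:,::-1])
findring(im,(515,242),25)"
```

```text
clock: 22.42
position: [459.1, 25.9, 2.6]
tool_rot: [0.707, 0.708, -0.0, -0.0]
ft_force: [1.1, -0.1, 0.5]
width: 72.7
gripper_force: 0.0
clock: 23.05
position: [459.5, 40.5, 78.9]
tool_rot: [0.707, 0.707, 0.0, 0.0]
ft_force: [0.2, -0.2, 0.5]
width: 77.0
gripper_force: 0.0
clock: 23.68
position: [514.1, 243.2, 77.7]
tool_rot: [0.706, 0.708, 0.0, -0.0]
ft_force: [-0.1, -0.5, 0.0]
width: 85.5
gripper_force: 0.0
clock: 24.3
position: [514.0, 240.5, 77.9]
tool_rot: [0.707, 0.707, 0.0, 0.0]
ft_force: [-0.9, 0.3, 0.6]
width: 85.6
gripper_force: 0.0
[513.97840336 240.48995278  77.91130814] [ 2.89787087e-01  3.58525499e-01 -1.85752284e-01  1.02637025e+00
 -1.82709510e-05  1.85967634e+00]
expect [287. 216.] 34.9 16.8
[288. 215.  33.] [516. 243.  12.]
[288.  217.   15.9] [516.  241.5  12. ]
```

Hough finds the medium ring at (288,216), world (516,242). I'll grasp it and lift.

```bash
python3 -m inch '0 0 0 0.003 0.004 0.03 -0.55;0 0 0 0.003 0.004 0.07 -0.55;0 0 0 0.003 0.004 0.11 -0.55;0 0 0 0.003 0.004 0.14 -0.55;0 0 0 0.003 0.004 0.16 -0.55' 30
python3 -m inch '0 0 0 0 0 0.01 -0.55;0 0 0 0 0 0.02 -0.55;0 0 0 0 0 0.03 -0.55;0 0 0 0 0 0.033 -0.55;0 0 0 0 0 0.033 -0.55' 30
python3 -m inch '0 0 0 0 0 0 -0.05;0 0 0 0 0 0 -0.05;0 0 0 0 0 0 -0.05;0 0 0 0 0 0 -0.05;0 0 0 0 0 0 -0.05' 30

```

```text
clock: 24.98
position: [515.5, 242.4, -3.5]
tool_rot: [0.706, 0.708, -0.0, -0.0]
ft_force: [0.0, 0.8, 0.7]
width: 66.4
gripper_force: 0.0
clock: 25.6
position: [516.0, 242.4, -18.6]
tool_rot: [0.707, 0.708, 0.0, 0.0]
ft_force: [0.1, 0.3, -0.1]
width: 66.2
gripper_force: 0.0
clock: 26.22
position: [516.0, 242.5, -18.1]
tool_rot: [0.707, 0.708, 0.0, 0.0]
ft_force: [-1.5, -0.6, 5.5]
width: 48.1
gripper_force: 30.5
```

```bash
python3 -m inch '0 0 0 0 0 -0.004 -0.05;0 0 0 0 0 -0.03 -0.05;0 0 0 0 0 -0.08 -0.05;0 0 0 0 0 -0.13 -0.05;0 0 0 0 0 -0.169 -0.05' 40
python3 -m inch '0 0 0 -0.1 -0.026 0 -0.05;0 0 0 -0.2 -0.053 0 -0.05;0 0 0 -0.3 -0.08 0 -0.05;0 0 0 -0.38 -0.1 0 -0.05;0 0 0 -0.433 -0.1136 0 -0.05' 40
python3 -m inch '0 0 0 0 0 0 -0.05;0 0 0 0 0 0 -0.05;0 0 0 0 0 0.006 -0.05;0 0 0 0 0 0.012 -0.05;0 0 0 0 0 0.012 -0.05' 40
python3 -c "
from h import *
print(arm.get_state()['position'])
im=arm.camera('wrist');np.save('w10.npy',im);g=im.astype(int)
for v in range(268,330,1): print(v,' '.join('%3d'%(g[v,u].sum()//3) for u in range(255,323,3)))"
```

```text
clock: 26.85
position: [516.2, 242.5, 67.7]
tool_rot: [0.707, 0.708, 0.001, 0.0]
ft_force: [-0.4, 0.9, -0.3]
width: 48.0
gripper_force: 41.2
clock: 27.48
position: [459.1, 24.2, 66.7]
tool_rot: [0.707, 0.707, 0.0, 0.0]
ft_force: [-0.5, 0.2, -0.5]
width: 47.6
gripper_force: 41.3
clock: 28.1
position: [459.2, 26.3, 59.4]
tool_rot: [0.706, 0.708, -0.0, -0.0]
ft_force: [0.2, -0.6, -1.1]
width: 47.5
gripper_force: 41.3
[459.22165828  26.3169261   59.37705902]
268 111 110 108 108 107 108 108 106 105 106 107 109 111 112 111 110 109 110 110 108 107 108 109
269 111 111 109 108 107 106 108 107 106 105 106 106 109 110 111 111 110 110 111 109 107 107 108
270 109 111 110 108 107 106 106 108 107 105 106 106 108 109 109 110 110 109 110 110 108 107 108
271 110 110 110 108 107 106 106 108 108 105 103 104 106 108 111 111 110 110 109 110 109 107 107
272 111 110 111 110 108 106 106 105 106 105  97  95 103 106 110 111 111 110 110 110 110 108 107
273 110 109 110 110 109 107 106 102  91  87  74  72  84  96 106 109 111 112 110 109 110 110 107
274 112 111 109 109 110 109 106  92  66  60  53  53  56  70  85 1
[... 4610 characters left out ...]
  73  73  72  72  72  74  73
323  72  73  74  72  74  73  73  73  73  72  73  76  74  74  74  73  73  72  73  73  71  72  73
324  74  73  73  74  72  73  74  74  72  72  72  73  74  75  74  73  72  73  73  72  71  71  72
325  75  73  73  72  73  73  73  73  74  71  72  72  74  74  74  74  73  73  73  72  71  72  71
326  75  73  73  73  73  73  73  74  73  72  72  73  73  74  74  74  73  72  72  73  71  72  70
327  76  74  74  73  73  73  73  73  73  73  71  72  72  73  75  74  73  71  72  72  72  71  69
328  76  74  74  73  73  74  74  73  74  74  73  72  72  72  73  73  74  73  72  71  72  73  68
329  75  75  75  74  73  73  74  74  73  73  73  72  72  72  71  73  73  73  72  72  71  71  77
```

```bash
python3 -c "
from h import *
s=arm.get_state();c=arm.get_calibration('wrist');P=s['position']
f=lambda v,z:pix2w(c,(287,v),z)[1].round(2)
def go(zr,off,n,fb,f_,a): print(off,'top near',f(n,zr+12+off)-12,'top far',f(f_,zr+12+off)+12,'bot far',f(fb,zr+off)+12,'arb',f(a,71+off)+11)
for off in(-7.5,-3,0):
    go(P[2]+18.4,off,272.7,305,318.8,298)
"
```

```text
-7.5 top near 20.65 top far 19.19 bot far 18.7 arb 17.3
-3 top near 23.229999999999997 top far 22.59 bot far 21.85 arb 20.32
0 top near 24.939999999999998 top far 24.86 bot far 23.95 arb 22.34
```

Bore spans v 272.7–318.8 with its bottom rim at 305, and the arbor edge is at 298: the ring sits about 1.7 mm too far in +y. I'll correct and lower.

```bash
python3 -m inch '0 0 0 -0.002 0 0 -0.05;0 0 0 -0.0034 0 0.002 -0.05;0 0 0 -0.0034 0 0.005 -0.05;0 0 0 -0.0034 0 0.008 -0.05;0 0 0 -0.0034 0 0.01 -0.05' 40
python3 -m inch '0 0 0 0 0 0.002 -0.05;0 0 0 0 0 0.004 -0.05;0 0 0 0 0 0.006 -0.05;0 0 0 0 0 0.008 -0.05;0 0 0 0 0 0.01 -0.05' 40

```

```text
clock: 28.78
position: [459.4, 24.1, 54.7]
tool_rot: [0.707, 0.708, -0.0, -0.0]
ft_force: [-0.2, 0.9, 0.1]
width: 47.6
gripper_force: 41.3
clock: 29.4
position: [459.5, 24.1, 49.7]
tool_rot: [0.707, 0.708, 0.0, 0.0]
ft_force: [-0.5, 0.3, -0.5]
width: 47.2
gripper_force: 41.3
```

```bash
python3 -m inch '0 0 0 0 0 0.005 -0.05;0 0 0 0 0 0.01 -0.05;0 0 0 0 0 0.015 -0.05;0 0 0 0 0 0.02 -0.05;0 0 0 0 0 0.024 -0.05' 40
python3 -m inch '0 0 0 0 0 0.006 -0.05;0 0 0 0 0 0.012 -0.05;0 0 0 0 0 0.018 -0.05;0 0 0 0 0 0.024 -0.05;0 0 0 0 0 0.03 -0.05' 40

```

```text
clock: 30.02
position: [459.4, 24.2, 37.6]
tool_rot: [0.707, 0.708, -0.0, -0.0]
ft_force: [-0.1, 0.0, -0.2]
width: 47.5
gripper_force: 41.3
clock: 30.65
position: [459.4, 24.1, 22.5]
tool_rot: [0.707, 0.708, -0.0, -0.0]
ft_force: [-0.8, -0.8, -0.8]
width: 47.5
gripper_force: 41.3
```

```bash
python3 -m inch '0 0 0 0 0 0.002 -0.05;0 0 0 0 0 0.004 -0.05;0 0 0 0 0 0.006 -0.05;0 0 0 0 0 0.008 -0.05;0 0 0 0 0 0.008 -0.05' 40
python3 -m inch '0 0 0 0 0 0.001 -0.05;0 0 0 0 0 0.001 -0.05;0 0 0 0 0 0.002 -0.05;0 0 0 0 0 0.002 -0.05;0 0 0 0 0 0.002 -0.05' 40

```

```text
clock: 31.28
position: [459.4, 24.2, 18.7]
tool_rot: [0.707, 0.708, -0.0, -0.0]
ft_force: [-0.7, -0.2, -0.2]
width: 47.2
gripper_force: 41.3
clock: 31.9
position: [459.5, 24.1, 17.9]
tool_rot: [0.707, 0.708, 0.0, 0.0]
ft_force: [-0.6, 0.5, 1.6]
width: 47.5
gripper_force: 41.5
```

```bash
python3 -m inch '0 0 0 0 0 0.001 -0.05;0 0 0 0 0 0.001 -0.05;0 0 0 0 0 0 -0.2;0 0 0 0 0 0 -0.45;0 0 0 0 0 0 -0.45' 40
python3 -m inch '0 0 0 0 0 0 -0.5;0 0 0 0 0 -0.02 -0.5;0 0 0 0 0 -0.06 -0.5;0 0 0 0 0 -0.1 -0.6;0 0 0 -0.03 0 -0.12 -0.6' 40
python3 -m inch '0 0 0 -0.1 0.02 0 -0.8;0 0 0 -0.2 0.04 0 -0.9;0 0 0 -0.3 0.061 0 -1;0 0 0 -0.39 0.061 0 -1;0 0 0 -0.43 0.061 0 -1' 40
python3 -m inch '0 0 0 0 0 0 -1;0 0 0 0 0 0 -1;0 0 0 0 0 0 -1;0 0 0 0 0 0 -1;0 0 0 0 0 0 -1' 40
python3 -c "
from h import *
print(arm.get_state()['position'],arm.get_state()['joints'])
im=arm.camera('wrist');np.save('w11.npy',im)
findring(im,(490,-205.6),20)"
```

```text
clock: 32.52
position: [459.4, 24.1, 17.6]
tool_rot: [0.707, 0.708, -0.0, -0.0]
ft_force: [-0.4, 0.2, -0.8]
width: 62.1
gripper_force: 0.0
clock: 33.15
position: [460.0, 9.1, 79.2]
tool_rot: [0.706, 0.708, 0.001, 0.001]
ft_force: [0.2, -0.4, -0.2]
width: 67.9
gripper_force: 0.0
clock: 33.78
position: [489.8, -208.7, 77.6]
tool_rot: [0.707, 0.707, -0.0, -0.0]
ft_force: [0.7, 0.4, 0.3]
width: 85.3
gripper_force: 0.0
clock: 34.4
position: [490.4, -205.3, 77.9]
tool_rot: [0.706, 0.708, 0.0, 0.0]
ft_force: [-0.2, 0.8, 0.4]
width: 85.3
gripper_force: 0.0
[ 490.40374775 -205.2851463    77.87864662] [-5.54337420e-01  3.03066249e-01 -2.71104503e-01  9.96519978e-01
 -1.53355215e-05  1.01399608e+00]
expect [285. 218.] 27.9 16.7
[287.  220.   26.8] [ 491.8 -206.8   12. ]
[241.  167.   26.8] [ 460.3 -168.3   12. ]
[287.  223.   15.9] [ 491.8 -209.2   12. ]
```

Hough finds the small ring at about (287,221), world (491.8,-208). I'll grasp it.

```bash
python3 -m inch '0 0 0 -0.005 0.0028 0.03 -0.4;0 0 0 -0.005 0.0028 0.07 -0.4;0 0 0 -0.005 0.0028 0.11 -0.4;0 0 0 -0.005 0.0028 0.14 -0.4;0 0 0 -0.005 0.0028 0.16 -0.4' 30
python3 -m inch '0 0 0 0 0 0.01 -0.4;0 0 0 0 0 0.02 -0.4;0 0 0 0 0 0.028 -0.4;0 0 0 0 0 0.03 -0.4;0 0 0 0 0 0.03 -0.4' 30
python3 -m inch '0 0 0 0 0 0 0.2;0 0 0 0 0 0 0.2;0 0 0 0 0 0 0.2;0 0 0 0 0 0 0.2;0 0 0 0 0 0 0.2' 30

```

```text
clock: 35.08
position: [491.4, -208.2, -3.5]
tool_rot: [0.707, 0.708, -0.0, -0.001]
ft_force: [0.5, 0.9, 0.1]
width: 59.9
gripper_force: 0.0
clock: 35.7
position: [491.8, -208.3, -17.1]
tool_rot: [0.707, 0.708, 0.0, 0.0]
ft_force: [-0.5, -0.6, -0.5]
width: 60.1
gripper_force: 0.0
clock: 36.33
position: [491.9, -208.4, -16.7]
tool_rot: [0.707, 0.708, 0.0, 0.0]
ft_force: [-1.5, 1.7, 5.5]
width: 38.0
gripper_force: 30.1
```

```bash
python3 -m inch '0 0 0 0 0 -0.004 0.2;0 0 0 0 0 -0.03 0.2;0 0 0 0 0 -0.08 0.2;0 0 0 0 0 -0.13 0.2;0 0 0 0 0 -0.176 0.2' 40
python3 -m inch '0 0 0 0.1 -0.02 0 0.2;0 0 0 0.2 -0.04 0 0.2;0 0 0 0.3 -0.06 0 0.2;0 0 0 0.4 -0.065 0 0.2;0 0 0 0.466 -0.065 0 0.2' 40
python3 -m inch '0 0 0 0 0 0 0.2;0 0 0 0 0 0 0.2;0 0 0 0 0 0.01 0.2;0 0 0 0 0 0.02 0.2;0 0 0 0 0 0.02 0.2' 40
python3 -c "
from h import *
print(arm.get_state()['position'])
im=arm.camera('wrist');np.save('w12.npy',im);g=im.astype(int)
for v in range(260,326,1): print(v,' '.join('%3d'%(g[v,u].sum()//3) for u in range(264,313,3)))"
```

```text
clock: 36.95
position: [491.8, -208.4, 72.5]
tool_rot: [0.707, 0.708, 0.0, 0.0]
ft_force: [0.6, -0.8, 0.1]
width: 37.4
gripper_force: 40.1
clock: 37.58
position: [458.5, 26.5, 71.7]
tool_rot: [0.706, 0.708, 0.0, 0.0]
ft_force: [0.3, -1.1, -1.0]
width: 37.1
gripper_force: 40.2
clock: 38.2
position: [458.5, 24.2, 60.2]
tool_rot: [0.707, 0.707, -0.0, -0.0]
ft_force: [0.3, 0.3, -0.4]
width: 37.6
gripper_force: 40.2
[458.49442946  24.19079383  60.18723498]
260  63 107 124 116 111 107 107 109 112 111 110 110 112 115 118  87  54
261  91 119 119 113 113 108 107 109 112 110 109 110 111 113 113 110  59
262 110 115 114 112 110 109 107 108 110 110 108 109 110 110 112 115  77
263 112 110 112 112 111 109 106 106 109 110 109 109 109 109 111 112 104
264 109 108 110 112 110 109 107 105 108 110 109 109 109 110 110 111 114
265 108 106 108 111 111 109 107 104 107 109 110 109 107 108 110 110 111
266 107 105 107 110 109 109 107 103 106 108 110 107 108 107 109 111 109
267 107 105 107 108 110 108 107 104 103 106 109 108 107 108 109 111 110
268 108 105 104 106 109 107 106 104 101 103 107 108 107 107 108 109 
[... 3407 characters left out ...]
  77  77  78  72  80  86  85  81  81  79  74  74  71
317  74  78  75  77  77  76  75  79  82  83  82  80  77  79  73  73  70
318  73  77  75  76  77  76  76  78  80  81  80  77  77  78  75  72  70
319  71  75  77  75  77  77  75  76  77  78  78  78  77  77  75  70  68
320  69  74  75  75  76  77  75  73  76  78  78  76  75  75  75  71  74
321  74  71  76  74  75  77  74  73  73  76  77  76  74  74  75  70  91
322  89  69  74  75  73  76  74  73  73  75  76  75  74  74  71  87 100
323  99  74  71  75  73  75  75  74  72  73  75  74  73  71  88 100 101
324  98  90  74  72  73  73  74  72  71  72  73  75  73  77 101  99 100
325  97  97  88  82  73  72  74  74  71  71  72  72  77  92  99  97  99
```

```bash
python3 -c "
from h import *
s=arm.get_state();c=arm.get_calibration('wrist');P=s['position']
f=lambda v,z:pix2w(c,(287,v),z)[1].round(2)
def go(zr,off,n,fb,f_,a): print(off,'top near',f(n,zr+12+off)-12,'top far',f(f_,zr+12+off)+12,'bot far',f(fb,zr+off)+12,'arb',f(a,71+off)+11)
for off in(-7.5,-3,0): go(P[2]+17,off,269.7,301.5,315,293.7)
"
```

```text
-7.5 top near 19.52 top far 18.44 bot far 17.97 arb 17.490000000000002
-3 top near 22.049999999999997 top far 21.78 bot far 21.05 arb 20.43
0 top near 23.729999999999997 top far 24.0 bot far 23.11 arb 22.39
```

The small ring needs about +0.9 mm in x and -0.6 mm in y. I'll correct and lower.

```bash
python3 -m inch '0 0 0 -0.0012 0.0018 0 0.2;0 0 0 -0.0012 0.0018 0.003 0.2;0 0 0 -0.0012 0.0018 0.006 0.2;0 0 0 -0.0012 0.0018 0.008 0.2;0 0 0 -0.0012 0.0018 0.01 0.2' 40
python3 -m inch '0 0 0 0 0 0.002 0.2;0 0 0 0 0 0.004 0.2;0 0 0 0 0 0.006 0.2;0 0 0 0 0 0.008 0.2;0 0 0 0 0 0.01 0.2' 40

```

```text
clock: 38.88
position: [459.7, 24.1, 55.7]
tool_rot: [0.706, 0.708, -0.0, -0.0]
ft_force: [-0.7, -0.9, 0.0]
width: 37.7
gripper_force: 40.2
clock: 39.5
position: [459.7, 24.0, 50.7]
tool_rot: [0.707, 0.708, -0.0, 0.0]
ft_force: [0.2, -0.3, -0.0]
width: 37.2
gripper_force: 40.2
```

```bash
python3 -m inch '0 0 0 0 0 0.005 0.2;0 0 0 0 0 0.01 0.2;0 0 0 0 0 0.016 0.2;0 0 0 0 0 0.022 0.2;0 0 0 0 0 0.028 0.2' 40
python3 -m inch '0 0 0 0 0 0.002 0.2;0 0 0 0 0 0.004 0.2;0 0 0 0 0 0.006 0.2;0 0 0 0 0 0.008 0.2;0 0 0 0 0 0.008 0.2' 40
python3 -m inch '0 0 0 0 0 0.001 0.2;0 0 0 0 0 0.001 0.2;0 0 0 0 0 0.002 0.2;0 0 0 0 0 0.003 0.2;0 0 0 0 0 0.003 0.2' 40

```

```text
clock: 40.12
position: [459.7, 24.1, 36.5]
tool_rot: [0.707, 0.708, -0.0, -0.0]
ft_force: [-0.5, -0.8, -0.2]
width: 37.7
gripper_force: 40.2
clock: 40.75
position: [459.8, 24.1, 32.7]
tool_rot: [0.707, 0.708, 0.0, -0.0]
ft_force: [0.1, 0.1, -1.6]
width: 37.6
gripper_force: 40.1
clock: 41.38
position: [459.7, 24.0, 31.3]
tool_rot: [0.707, 0.708, -0.0, -0.0]
ft_force: [-0.5, -0.2, -0.3]
width: 37.3
gripper_force: 40.2
```

```bash
python3 -m inch '0 0 0 0 0 0.0005 0.2;0 0 0 0 0 0.001 0.2;0 0 0 0 0 0.0015 0.2;0 0 0 0 0 0.002 0.2;0 0 0 0 0 0.002 0.2' 40
```

```text
clock: 42.0
position: [459.9, 24.0, 31.1]
tool_rot: [0.707, 0.708, 0.0, 0.0]
ft_force: [-3.6, -0.4, 12.1]
width: 37.5
gripper_force: 41.4
```

Contact at 12 N with no further travel, so the stack is seated. I'll press slightly more, relieve, release and retreat.

```bash
python3 -m inch '0 0 0 0 0 0.001 0.2;0 0 0 0 0 0.001 0.2;0 0 0 0 0 0.001 0.2;0 0 0 0 0 0.001 0.2;0 0 0 0 0 0.001 0.2' 40
python3 -m inch '0 0 0 0 0 -0.001 0.2;0 0 0 0 0 -0.0022 0.2;0 0 0 0 0 -0.0022 0;0 0 0 0 0 -0.0022 -0.3;0 0 0 0 0 -0.0022 -0.4' 40
python3 -m inch '0 0 0 0 0 -0.003 -0.4;0 0 0 0 0 -0.02 -0.4;0 0 0 0 0 -0.06 -0.5;0 0 0 0 0 -0.1 -0.6;0 0 0 0 0 -0.12 -0.6' 40
python3 -m inch '0 0 0 -0.05 0 0 -0.6;0 0 0 -0.1 0 0 -0.6;0 0 0 -0.12 0 0 -0.6;0 0 0 -0.12 0 0 -0.6;0 0 0 -0.12 0 0 -0.6' 40
python3 -c "
from h import *
im=arm.camera('wrist')[40:300,130:450,::-1];im=cv2.resize(im,None,fx=2.3,fy=2.3);cv2.imwrite('pics/fin.png',im)"
```

```text
clock: 42.62
position: [460.0, 24.0, 31.0]
tool_rot: [0.707, 0.708, 0.0, 0.001]
ft_force: [-5.1, 1.4, 17.5]
width: 37.6
gripper_force: 41.9
clock: 43.25
position: [459.7, 24.1, 30.7]
tool_rot: [0.707, 0.708, -0.0, -0.0]
ft_force: [-0.0, -0.7, 0.3]
width: 60.1
gripper_force: 0.0
clock: 43.88
position: [460.3, 24.0, 92.3]
tool_rot: [0.707, 0.708, 0.001, 0.001]
ft_force: [0.8, -0.7, -0.1]
width: 68.4
gripper_force: 0.0
clock: 44.5
position: [459.7, -35.4, 90.8]
tool_rot: [0.706, 0.708, 0.0, -0.0]
ft_force: [-0.5, 0.6, -0.5]
width: 68.3
gripper_force: 0.0
```

View pics/fin.png

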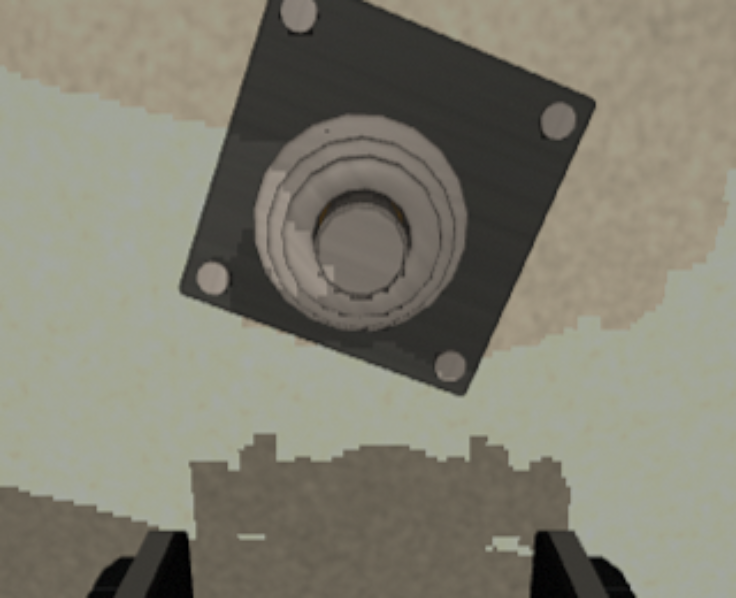

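The three rings sit flat and nested by size on the arbor at about (362,240), largest at the bottom and smallest on top. The gripper is clear of the stack, so I'm handing in.

```bash
python3 -c "
from bench import arm
print(arm.close_job())"
```

```text
the job is handed in; nothing more can be done
None
```

The large, medium and small rings are stacked in that order on the arbor, the collar is pressed home, the gripper is clear, no bystander was handled, and the job was handed in at about 45 s.

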